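# Empty the pinned tip box of kiln posts

## Task

Pull the retaining pin out of the staple on the small wooden tip box and lay it on the bench, then lift the lid off and lay it flat on the bench, handle up. Lower the box's end gate all the way, then tip the box by its lifting bar so that all three white kiln posts slide out through the gate into the grey tray, without gripping or pushing the posts. Let the box back down level with its gate left open, and leave the mug, the brush and the plaster mould alone.

Things in the scene. Friction and masses are not known exactly. Their poses are not given: they have to be found in the camera images.
- stand: Fixed wooden stand that carries the tip box; base board 180 x 215 mm, 12 mm thick. Origin on the bench under the middle of the box. Its y axis runs along the box, from the lifting-bar end (-y) to the gate end (+y); x runs across the box, the pin's head being on the -x side; z up. The plywood box on it is 180 mm long (y) and 130 mm wide (x), underside 115 mm and rim 180 mm above the bench, walls 10 mm, floor 8 mm, open at the gate end. The bench is at z = 0.
- tipbox (a joint): Tilt of the box on its stand in rad: 0 = level (rests on a block), grows as the lifting-bar end is raised, up to 1.0. It needs under 10 N at the bar and falls back level, damped, when let go. The posts (friction 0.5 to 0.75 on the wood) slide only when it is tilted steeply: 0.85 is enough.
- tip_hinge (a point): The box's tilt axis: 90 mm from the stand's origin along its +y, 115 mm above the bench; the axis runs along the stand's x.
- lift_bar (a point): Middle of the lifting bar, a 12 mm round steel bar 100 mm long running across the box (stand x), 50 mm outside the end wall that is opposite the gate, 15 mm below the rim. It moves with the box: 230 mm on the -y side of and 50 mm above the tilt axis when level.
- gate (a joint): Opening of the end gate in rad: 0 = shut (upright), 1.57 = fully lowered, in line with the box floor as a chute. A stiff hinge at its lower edge holds it where it is left (about 0.12 N m, or under 2 N at the tab). The lid and pin do not hold the gate.
- gate_hinge (a point): The gate's hinge axis, along the stand's x, 8 mm above the tilt axis, at the gate end of the box.
- gate_tab (a point): Middle of the steel tab that sticks up from the middle of the gate: 40 mm wide (stand x), 8 mm thick, 30 mm high, this point being 15 mm above the gate's top edge (the top edge is level with the box rim when shut) and 72 mm from the hinge axis.
- staple (a point): Middle of the opening of the steel staple, which stands on a cross bar of the box and comes up through a slot in the lid; 45 mm from the stand's origin towards the gate. Opening 18 mm wide (stand y); its top bar ends 48 mm above the rim (38 mm above the lid's top).
- pin: Loose steel retaining pin through the staple, lying on the lid: a round shaft of 9 mm diameter along the pin's x, from -70 to +40 mm, and a flat upright grip at its -x end: centre at x = -81 mm, 12.5 mm above the shaft axis, 22 mm long (x), 12 mm thick (y), 34 mm high (z from -4.5 to +29.5 mm). Origin on the shaft axis, inside the staple and about 194 mm above the bench. It comes out when drawn along its own -x by more than 45 mm. Mass about 80 g.
- lid: Loose plywood lid, 130 (x) x 180 (y) x 10 mm, resting on the box rim. Origin at the middle of its underside. On top a wooden handle block 18 mm wide (x), 50 mm long (y), 35 mm high, centred 10 mm from the middle on the -y side (z 10 to 45 mm). A slot at y = +45 mm passes over the staple, so it must be lifted straight up at least 45 mm. Mass about 0.3 kg.
- tray: Fixed grey plastic tray at the gate end of the box, 180 (x) x 220 (y) x 65 mm with a low wall of 22 mm next to the box; walls 6 mm. Origin under its middle, on the bench. On the other side of the box, to the robot's right, the bench is always clear from x = 0.40 to 0.62 m and y = -0.41 to -0.15 m.
- mug: Bystander: white mug, 80 mm across, 90 mm high. Origin under its middle.
- brush: Bystander: flat wooden brush, about 190 mm long, lying on the bench. Origin under its middle.
- mould: Bystander: white plaster half-mould, 120 x 190 x 80 mm, beyond the box. Origin under its middle.
- post1: White square kiln post, 26 x 70 (y) x 26 mm, about 0.1 kg, inside the box, lengthwise along it, side by side with the other two. Origin under its middle.
- post2: White square kiln post, 26 x 70 (y) x 26 mm, about 0.1 kg, inside the box, lengthwise along it, side by side with the other two. Origin under its middle.
- post3: White square kiln post, 26 x 70 (y) x 26 mm, about 0.1 kg, inside the box, lengthwise along it, side by side with the other two. Origin under its middle.
There are look-alikes about, which are no part of the job. What is shaped like the lid but blue is not meant.

How it is judged:
By the outcome, as a careful person would: the job done as asked, in the order asked, and still so for the second after the job is handed in, with the robot touching nothing.
It also fails if it takes over 72 s, if anything falls off the work surface, if the arm or the gripper's body presses on something with over 40 N, if the wrist force passes 120 N, or if a joint passes its speed limit or range.

## Robot

A 6-joint arm with a two-finger parallel gripper is mounted at the origin on the work surface. World frame = base frame: x ahead of the robot, y to its left, z up, the work surface at z = 0. Lengths are in mm, angles in rad, forces in N, time in s.
With the tool pointing down it reaches from about 300 to 775 mm from the base axis. Payload 14.6 kg.
Tool frame: the origin (TCP) lies at the very end of the fingers, on their centre line; the grasp point (between the pads) lies 19 mm behind it; z points along the fingers, y is the line along which they close (so a half turn about z gives the same grasp; the last joint's range is limited). The gripper opens to 94 mm and grips with 3 to 60 N. Pads are 16 mm wide; open, the fingers measure 119 mm over their backs; the gripper's body (75 mm by 177 mm) begins 78 mm behind the grasp point.
Start: joints at [-1.367, 0.3, 1.521, -0, 1.321, -0.067], TCP at [147.119, -529.948, 166.046] pointing down, gripper open.
Joint ranges: [-3.03, 3.03], [-0.79, 2.21], [0.23, 2.52], [-1.04, 4.18], [0, 3.07], [-2.55, 2.55]. Speed limits (rad/s): [2.22, 2.22, 2.57, 3.14, 3.14, 3.14].

## Interface

Orientations are given as [roll, pitch, yaw] about the fixed x, y, z axes, in that order (R = Rz(yaw) Ry(pitch) Rx(roll)).
In Python, from cell import manip gives the robot as it stands.
- The arm moves only by the tool servo_tool, never from a script. Its argument "motion" is a list that holds one entry, the list of rows, each a list of 7 numbers: the shift along the world's x, y, z as a fraction of full scale, then the turn, a rotation vector about the world's x, y, z as a fraction of full scale, then the closure, from 0 (fully open) to 1 (shut). In form: [[[x, y, z, rx, ry, rz, gripper], ...]]. A call has 1 to 10 rows; each row is the pose to reach, as a shift and turn from the pose commanded when the call began, turning the shorter way round; what a row does not reach only later rows make up. Full scale, the value 1, is 0.5 m for a shift and pi rad for a turn. A row lasts 1/10 s, in which the tool goes at most 50 mm and 8.59 degrees, less where a joint would pass 70% of its speed; a pose out of reach is approached as far as the arm can. A call with a number of a shift or a turn outside -1 to 1 is refused whole. A call with a gripper value outside its range is refused whole. The fingers move at their own pace and stop on an object; "newtons" is the grip in N (left out, the last holds). Time passes only in rows, so rows that repeat a pose let the fingers close. It gives the time, the measured TCP pose, the force, the opening and the grip force at its end, in the units of the state.
- manip.read_state(): the state, without advancing time (a new reading comes with each control period).
- manip.camera(name): name is "side" or "top"; returns a dict with "frame" (480x640x3 uint8, red, green, blue), "range_z" (480x640 float32, mm along the optical axis (not along the pixel's ray), 0 where there is no reading), "vfov" (degrees; the focal length in pixels is half the picture's height over the tangent of half this angle, whatever the lens; pixels are square), "cx", "cy" (the principal point, pixels), "cam_to_world" (4x4, takes a point from camera to world coordinates). Camera axes: x right, y down, z forward; pixel columns grow to the right and rows downward; lengths in mm; the calibration is good to about 2 mm. A picture is of the moment at which its call begins.
- manip.sign_off(): hands the job in; it is judged then, once.
The state is a dict: "clock": time; "joints": joint angles; "qd": joint speeds; "effort": joint torques, N m; "eef_pos": TCP position; "eef_rot": TCP orientation; "wrist_force": force on the tool from outside, world axes, zero at the start; "moment": the same for the moment, N m; "finger_gap": finger opening in mm; "finger_force": force on a finger pad.
Only numpy, scipy, OpenCV 4.12 (cv2) and the standard library are available. Lean on these libraries where they do the work, as an engineer would, in place of code of your own. Each camera call takes 0.05 s, during which the arm holds its last target. There are 200 camera calls.

## Working session

There is one attempt and no reset: what is moved stays moved. The work goes in short steps, Python scripts to look and compute and a tool call to move; the robot and the scene stay as the last step left them, time stands still between calls to the robot, and variables do not carry over. Pictures are saved under pics/ and viewed, at most 10 in all, crops included, and the job is handed in when it is done.

Besides the shell and the picture viewer there is one more tool, called after "Emit:" by a JSON object that holds its "name" and its "arguments". servo_tool: Moves the arm, as the interface text tells. Its arguments: {"type":"object","properties":{"motion":{"type":"array"},"newtons":{"type":"number"}},"required":["motion"]}

```bash
mkdir -p pics; ls; cat > h.py <<'E'
import numpy as np, cv2
from cell import manip
def shot(name,tag):
    c=manip.camera(name); cv2.imwrite(f'pics/{tag}.png',c['frame'][:,:,::-1]); 
    np.savez(f'pics/{tag}.npz',**{k:c[k] for k in c}); return c
def load(tag): return dict(np.load(f'pics/{tag}.npz'))
def cloud(c):
    f=240/np.tan(np.radians(float(c['vfov']))/2); z=c['range_z'].astype(float)
    v,u=np.mgrid[0:480,0:640]; P=np.stack([(u-c['cx'])/f*z,(v-c['cy'])/f*z,z],-1)
    T=c['cam_to_world']; W=P@T[:3,:3].T+T[:3,3]; W[z==0]=np.nan; return W
E
python3 - <<'E'
from h import *
for n in ('side','top'):
    c=shot(n,n+'0'); print(n,c['vfov'],c['cx'],c['cy'],c['cam_to_world'].round(3).tolist())
print(manip.read_state())
E
```

```text
pics
side 56.779969176877586 312.96109259611615 247.3723375730259 [[-0.793, -0.347, 0.501, 37.717], [-0.609, 0.442, -0.658, 733.839], [0.007, -0.827, -0.562, 785.182], [0.0, 0.0, 0.0, 1.0]]
top 52.838065088527436 317.3832893764887 234.21446779223035 [[0.004, -0.997, 0.072, 502.73], [-1.0, -0.004, 0.004, -21.353], [-0.004, -0.072, -0.997, 1539.614], [0.0, 0.0, 0.0, 1.0]]
{'clock': 0.1, 'joints': array([-1.36657679e+00,  3.00443475e-01,  1.52151020e+00,  1.67087457e-05,
        1.32067695e+00, -6.65819360e-02]), 'qd': array([ 1.05387076e-03,  1.68957783e-04, -1.54493619e-03,  1.20064035e-03,
       -1.71452598e-05, -1.67559999e-04]), 'effort': array([ 8.10803540e-04, -5.32642221e+01, -3.53286660e+01,  7.08608679e-02,
        2.34606833e-02, -6.31309695e-05]), 'eef_pos': array([ 147.08437287, -529.69083572,  165.53148073]), 'eef_rot': array([-3.14055806e+00, -8.52077438e-05,  2.70797281e-01]), 'wrist_force': array([ 0.44849193, -0.21437793, -1.1953604 ]), 'moment': array([ 0.00811305, -0.0274751 ,  0.04080205]), 'finger_force': 0.0, 'finger_gap': 93.9444714374034}
```

View pics/top0.png

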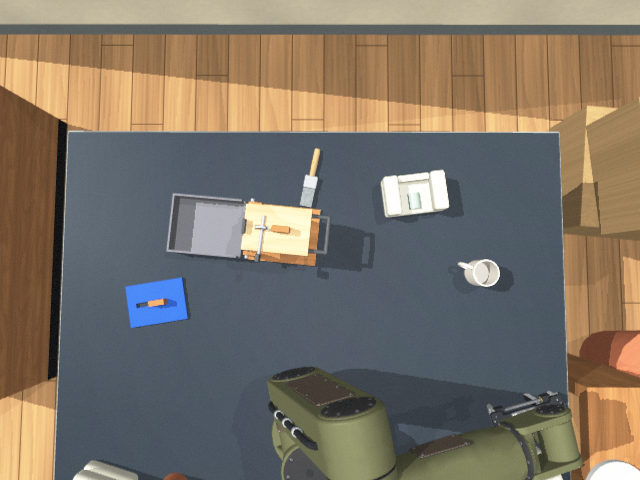

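View pics/side0.png

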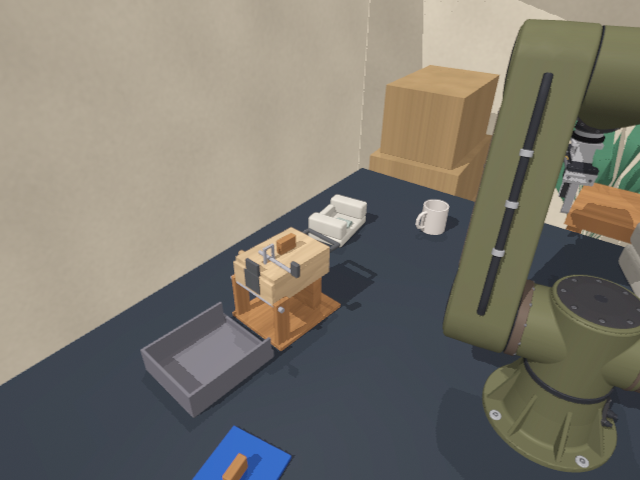

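The top view shows the tip box with its wooden lid at about (278,230). Its orange handle is at (281,229), the staple at (262,226) and the pin's grip at (261,258). The tray is at (205,226) and the lifting bar at (327,234). Two things are lid-shaped: the blue one at (157,302) is the decoy, and the plywood one at (278,230) is the one meant, since it sits on the box with the pin through it. I'll measure it and crop to confirm.

```bash
python3 - <<'E'
from h import *
for tag in ('top0','side0'):
    c=load(tag); W=cloud(c); f=c['frame'].astype(int); x,y,z=W[...,0],W[...,1],W[...,2]
    reg=(x>350)&(x<650)&(y>-200)&(y<260)
    # lid top
    m=reg&(abs(z-190)<5)
    P=W[m]; r=cv2.minAreaRect(P[:,:2].astype(np.float32)); print(tag,'lidtop',r,P[:,2].mean(),len(P))
    m=reg&(z>217)&(z<250)
    n,lab,st,ce=cv2.connectedComponentsWithStats(m.astype(np.uint8))
    for i in range(1,n):
        if st[i,4]>5:
            Q=W[lab==i]; print('hi',ce[i].round(),st[i,4],np.median(Q,0).round(1),Q.min(0).round(1),Q.max(0).round(1),cv2.minAreaRect(Q[:,:2].astype(np.float32)))
    # bar at z ~165, y<0
    # tray
    m=reg&(abs(z-65)<5)&(y>60); 
    if m.sum()>20: print('tray',cv2.minAreaRect(W[m][:,:2].astype(np.float32)))
c=load('top0');W=cloud(c)
for v in range(212,262,6): print(v,[tuple(W[v,u].round(0)) for u in (324,326,328,330)])
print('pin');
for v in range(236,268,3): print(v,[tuple(W[v,u].round(0)) for u in (257,259,261,263,265)])
a=cv2.resize(c['frame'][180:280,155:345,::-1],None,fx=4,fy=4,interpolation=cv2.INTER_CUBIC)
s=load('side0')['frame'][225:345,215:355,::-1]; b=cv2.resize(s,None,fx=4,fy=4,interpolation=cv2.INTER_CUBIC)
cv2.imwrite('pics/cropt.png',a);cv2.imwrite('pics/crops.png',b)
E
```

```text
top0 lidtop ((597.3209228515625, 96.89723205566406), (186.0923614501953, 107.6840591430664), 88.2268295288086) 190.7478030076564 1842
hi [280. 229.] 122 [611.3  85.8 225.1] [602.9  61.6 217.4] [622.7 111.1 233.4] ((612.033447265625, 86.01397705078125), (49.873626708984375, 18.35499382019043), 83.06985473632812)
hi [260. 227.] 25 [616.3 138.1 229.2] [613.  126.1 223.9] [619.  153.9 234.4] ((616.4954833984375, 140.08383178710938), (27.936803817749023, 5.7089972496032715), 86.57814025878906)
hi [257. 258.] 34 [533.  148.8 224.1] [523.5 142.9 218.6] [542.7 156.6 229.8] ((533.0638427734375, 149.30026245117188), (11.897951126098633, 20.241180419921875), 79.3292236328125)
side0 lidtop ((585.8377075195312, 99.4343032836914), (194.38441467285156, 127.31130981445312), 89.73552703857422) 190.04668787511434 1533
hi [285. 239.] 132 [608.1  89.7 224.3] [600.3  62.2 217. ] [622.  111.7 227.3] ((611.2572021484375, 86.76834106445312), (49.43874740600586, 19.03416633605957), 86.40543365478516)
hi [267. 248.] 56 [615.3 142.  225.9] [610.9 126.7 217.3] [621.5 156.1 230.2] ((616.7781372070312, 141.314971
[... 5071 characters left out ...]
), (np.float64(530.0), np.float64(156.0), np.float64(11.0)), (np.float64(530.0), np.float64(150.0), np.float64(13.0))]
263 [(np.float64(521.0), np.float64(176.0), np.float64(9.0)), (np.float64(521.0), np.float64(170.0), np.float64(1.0)), (np.float64(521.0), np.float64(163.0), np.float64(5.0)), (np.float64(521.0), np.float64(158.0), np.float64(-3.0)), (np.float64(521.0), np.float64(151.0), np.float64(-1.0))]
266 [(np.float64(511.0), np.float64(176.0), np.float64(1.0)), (np.float64(511.0), np.float64(170.0), np.float64(2.0)), (np.float64(511.0), np.float64(163.0), np.float64(6.0)), (np.float64(511.0), np.float64(157.0), np.float64(7.0)), (np.float64(511.0), np.float64(151.0), np.float64(2.0))]
```

View pics/cropt.png

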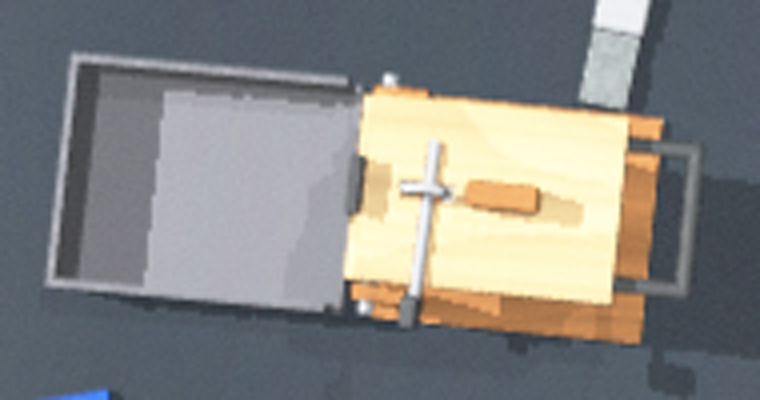

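View pics/crops.png

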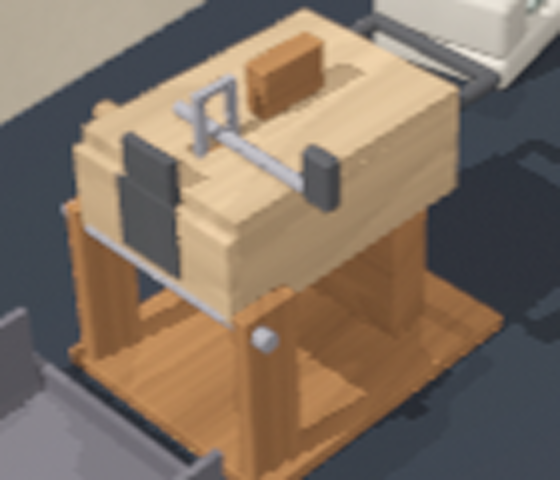

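Both crops confirm it: the pin runs through the staple on the plywood lid, its dark grip is on the robot's side at about (320,178) in the side crop, and the gate tab is at (150,165). The heights agree with the text: lid 190, handle 225 and staple about 229. The stand origin is about (612.5, 96.4) with yaw about -0.09, and the pin grip is about (532, 150), top 225. Now moving above the pin grip.

Emit:
{"name": "servo_tool", "arguments": {"motion": [[[0, 0, 0.3, 0, 0, 0, 0.5], [0, 0, 0.3, 0, 0, 0, 0.5], [0, 0, 0.3, 0, 0, -0.115, 0.5], [0.4, 0.8, 0.3, 0, 0, -0.115, 0.5], [0.4, 0.8, 0.3, 0, 0, -0.115, 0.5], [0.4, 0.8, 0.3, 0, 0, -0.115, 0.5], [0.4, 0.8, 0.3, 0, 0, -0.115, 0.5], [0.4, 0.8, 0.3, 0, 0, -0.115, 0.5], [0.4, 0.8, 0.3, 0, 0, -0.115, 0.5], [0.4, 0.8, 0.3, 0, 0, -0.115, 0.5]]], "newtons": 25}}

```text
clock: 1.1
eef_pos: [303.9, -215.0, 316.0]
eef_rot: [3.142, -0.0, -0.091]
wrist_force: [1.2, 0.0, -0.1]
finger_gap: 46.9
finger_force: 0.0
```

Emit:
{"name": "servo_tool", "arguments": {"motion": [[[0.452, 0.72, -0.03, 0, 0, 0, 0.5], [0.452, 0.72, -0.03, 0, 0, 0, 0.5], [0.452, 0.72, -0.03, 0, 0, 0, 0.5], [0.452, 0.72, -0.03, 0, 0, 0, 0.5], [0.452, 0.72, -0.03, 0, 0, 0, 0.5], [0.452, 0.72, -0.03, 0, 0, 0, 0.5], [0.452, 0.72, -0.03, 0, 0, 0, 0.5], [0.452, 0.72, -0.03, 0, 0, 0, 0.5], [0.452, 0.72, -0.03, 0, 0, 0, 0.5], [0.452, 0.72, -0.03, 0, 0, 0, 0.5]]]}}

```text
clock: 2.1
eef_pos: [530.2, 145.5, 299.3]
eef_rot: [3.141, 0.003, -0.088]
wrist_force: [-0.5, -0.5, -1.5]
finger_gap: 46.9
finger_force: 0.0
```

Emit:
{"name": "servo_tool", "arguments": {"motion": [[[0.002, 0.007, -0.08, 0, 0, 0, 0.5], [0.002, 0.007, -0.16, 0, 0, 0, 0.5], [0.002, 0.007, -0.206, 0, 0, 0, 0.5], [0.002, 0.007, -0.206, 0, 0, 0, 0.5], [0.002, 0.007, -0.206, 0, 0, 0, 0.5]]]}}

```text
clock: 2.6
eef_pos: [530.8, 146.2, 199.2]
eef_rot: [-3.141, -0.001, -0.091]
wrist_force: [0.5, 0.0, 0.3]
finger_gap: 47.3
finger_force: 0.0
```

```bash
python3 - <<'E'
from h import *
c=shot('side','s1')
cv2.imwrite('pics/s1c.png',cv2.resize(c['frame'][170:320,200:400,::-1],None,fx=3,fy=3,interpolation=cv2.INTER_CUBIC))
s=manip.read_state();print(s['eef_pos'],s['wrist_force'])
E
```

```text
[531.2000553  146.31828123 199.86225523] [-0.55989262 -0.22153128  0.85908386]
```

View pics/s1c.png

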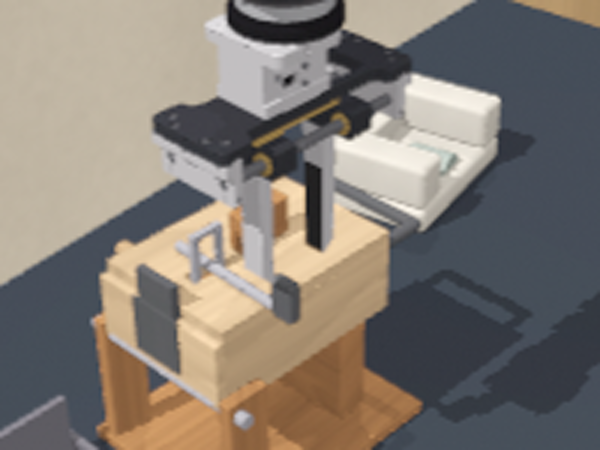

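The crop shows the fingers at (258,250) and (318,225). They look behind or above the pin grip at (287,298) instead of straddling it. I'll check with depth.

```bash
python3 - <<'E'
from h import *
c=load('s1');W=cloud(c)
def p(x,y): return W[int(170+y/3),int(200+x/3)].round(0).tolist()
for q in [(258,240),(258,255),(260,268),(260,275),(318,200),(318,225),(318,243),(287,285),(287,300),(290,312),(285,278),(295,285)]: print(q,p(*q))
f=240/np.tan(np.radians(float(c['vfov']))/2);T=np.linalg.inv(c['cam_to_world'])
for w in [(531,146,200),(531,170,200),(531,122,200),(532,150,224),(532,150,189)]:
    q=T[:3,:3]@np.array(w)+T[:3,3]; print(w,(np.array([f*q[0]/q[2]+c['cx']-200,f*q[1]/q[2]+c['cy']-170])*3).round())
c=shot('top','t1');W=cloud(c)
m=(W[...,0]>500)&(W[...,0]<580)&(W[...,1]>90)&(W[...,1]<200)&(W[...,2]>196)
for z0 in range(200,420,20):
    k=m&(abs(W[...,2]-z0)<10); 
    if k.sum(): print(z0,k.sum(),np.median(W[k],0).round(),W[k].min(0).round(),W[k].max(0).round())
E
```

```text
(258, 240) [523.0, 185.0, 281.0]
(258, 255) [526.0, 182.0, 266.0]
(260, 268) [525.0, 183.0, 257.0]
(260, 275) [527.0, 182.0, 251.0]
(318, 200) [520.0, 125.0, 285.0]
(318, 225) [520.0, 124.0, 262.0]
(318, 243) [519.0, 126.0, 248.0]
(287, 285) [527.0, 153.0, 224.0]
(287, 300) [526.0, 155.0, 212.0]
(290, 312) [521.0, 158.0, 205.0]
(285, 278) [533.0, 146.0, 225.0]
(295, 285) [522.0, 150.0, 224.0]
(531, 146, 200) [288. 305.]
(531, 170, 200) [266. 321.]
(531, 122, 200) [308. 289.]
(532, 150, 224) [283. 280.]
(532, 150, 189) [283. 319.]
200 2 [569. 114. 197.] [563. 110. 196.] [574. 119. 198.]
340 6 [535. 100. 346.] [529.  98. 345.] [559. 100. 350.]
360 17 [553.  99. 357.] [502.  92. 352.] [558. 104. 365.]
380 20 [543.  94. 381.] [502.  90. 374.] [548.  99. 384.]
```

```bash
python3 - <<'E'
from h import *
s=manip.read_state();print(s['clock'],s['eef_pos'],s['joints'])
c=shot('side','s2');W=cloud(c);a=load('s1')
print('diff',np.abs(c['frame'].astype(int)-a['frame'])[170:320,200:400].mean())
m=(W[...,1]>90)&(W[...,1]<200)&(W[...,0]>505)&(W[...,0]<545)
for x in (255,258,261,315,318,321): print(x,[W[v,200+x//3].round(0).tolist() for v in range(240,272,3)])
cv2.imwrite('pics/s2c.png',cv2.resize(c['frame'][170:320,200:400,::-1],None,fx=3,fy=3,interpolation=cv2.INTER_CUBIC))
E
```

```text
2.7 [531.29756732 146.43683776 200.00668493] [ 2.02491555e-01  2.76437971e-01  1.47181687e+00 -1.52585945e-05
  1.39055425e+00  1.86407895e+00]
diff 1.1291
255 [[527.0, 182.0, 302.0], [527.0, 183.0, 296.0], [527.0, 184.0, 289.0], [528.0, 182.0, 280.0], [528.0, 182.0, 273.0], [527.0, 184.0, 267.0], [529.0, 182.0, 257.0], [530.0, 181.0, 249.0], [576.0, 130.0, 190.0], [562.0, 146.0, 198.0], [559.0, 150.0, 194.0]]
258 [[524.0, 183.0, 304.0], [526.0, 181.0, 294.0], [524.0, 183.0, 289.0], [524.0, 184.0, 283.0], [525.0, 183.0, 275.0], [525.0, 183.0, 267.0], [527.0, 182.0, 258.0], [525.0, 184.0, 252.0], [573.0, 130.0, 192.0], [560.0, 145.0, 198.0], [555.0, 151.0, 195.0]]
261 [[525.0, 179.0, 301.0], [524.0, 181.0, 295.0], [525.0, 179.0, 287.0], [525.0, 180.0, 280.0], [524.0, 181.0, 274.0], [524.0, 181.0, 266.0], [526.0, 180.0, 258.0], [526.0, 180.0, 250.0], [574.0, 125.0, 189.0], [558.0, 144.0, 198.0], [552.0, 151.0, 197.0]]
315 [[523.0, 124.0, 274.0], [nan, nan, nan], [524.0, 123.0, 257.0], [523.0, 124.0, 251.0], [525.0, 122.0, 241.0], [564.0, 72.0, 189.0], [557.0, 81.0, 188.0], [548.0, 93.0, 191.0], [549.0, 92.0, 181.0], [547.0, 95.0, 175.0], [547.0, 95.0, 166.0]]
318 [[521.0, 124.0, 275.0], [521.0, 123.0, 266.0], [520.0, 124.0, 260.0], [522.0, 122.0, 250.0], [521.0, 123.0, 243.0], [561.0, 73.0, 191.0], [555.0, 81.0, 189.0], [548.0, 89.0, 188.0], [549.0, 88.0, 179.0], [547.0, 90.0, 172.0], [547.0, 90.0, 163.0]]
321 [[519.0, 122.0, 274.0], [519.0, 122.0, 267.0], [521.0, 120.0, 257.0], [519.0, 123.0, 252.0], [520.0, 121.0, 243.0], [559.0, 72.0, 191.0], [553.0, 79.0, 188.0], [547.0, 87.0, 187.0], [547.0, 87.0, 179.0], [547.0, 87.0, 171.0], [547.0, 87.0, 161.0]]
```

View pics/s2c.png

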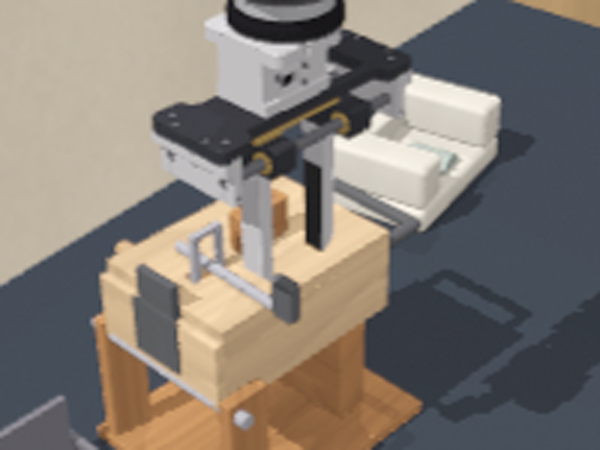

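The picture is unchanged: the fingertips are really at z≈243 while the TCP reads 200. The xy agrees (531,147). The camera heights are consistent elsewhere (bench 0, lid 190), so I take the true tip to be about 43 mm above the reported TCP. I'll descend in steps, watching the force, and check again.

Emit:
{"name": "servo_tool", "arguments": {"motion": [[[0.002, 0.006, -0.03, 0, 0, 0, 0.5], [0.002, 0.006, -0.06, 0, 0, 0, 0.5], [0.002, 0.006, -0.085, 0, 0, 0, 0.5], [0.002, 0.006, -0.085, 0, 0, 0, 0.5], [0.002, 0.006, -0.085, 0, 0, 0, 0.5]]]}}

```text
clock: 3.25
eef_pos: [532.0, 149.6, 156.3]
eef_rot: [-3.141, -0.001, -0.091]
wrist_force: [-1.1, 0.4, -0.0]
finger_gap: 47.2
finger_force: 0.0
```

```bash
python3 - <<'E'
from h import *
c=shot('side','s3');W=cloud(c);s=manip.read_state();print(s['eef_pos'],s['wrist_force'])
for u in (284,286,287,304,306,308): print(u,[W[v,u].round(0).tolist() for v in range(243,280,3)])
cv2.imwrite('pics/s3c.png',cv2.resize(c['frame'][170:320,200:400,::-1],None,fx=3,fy=3,interpolation=cv2.INTER_CUBIC))
E
```

```text
[532.07237053 149.65045996 156.53163241] [0.21536305 0.2369507  0.78518419]
284 [[512.0, 202.0, 312.0], [508.0, 207.0, 309.0], [526.0, 187.0, 284.0], [527.0, 186.0, 275.0], [527.0, 187.0, 268.0], [528.0, 186.0, 260.0], [529.0, 185.0, 251.0], [528.0, 186.0, 245.0], [529.0, 186.0, 237.0], [529.0, 187.0, 230.0], [531.0, 184.0, 219.0], [531.0, 185.0, 212.0], [554.0, 159.0, 176.0]]
286 [[508.0, 202.0, 313.0], [509.0, 201.0, 305.0], [526.0, 182.0, 281.0], [525.0, 183.0, 274.0], [524.0, 184.0, 268.0], [525.0, 184.0, 260.0], [525.0, 184.0, 253.0], [524.0, 185.0, 246.0], [525.0, 184.0, 238.0], [527.0, 183.0, 228.0], [524.0, 186.0, 224.0], [526.0, 184.0, 214.0], [526.0, 185.0, 206.0]]
287 [[507.0, 199.0, 312.0], [506.0, 201.0, 306.0], [524.0, 180.0, 281.0], [525.0, 180.0, 272.0], [526.0, 179.0, 264.0], [525.0, 181.0, 259.0], [526.0, 180.0, 250.0], [526.0, 180.0, 242.0], [526.0, 181.0, 235.0], [525.0, 182.0, 229.0], [525.0, 182.0, 220.0], [nan, nan, nan], [524.0, 184.0, 206.0]]
304 [[524.0, 126.0, 267.0], [523.0, 127.0, 260.0], [524.0, 126.0, 252.0], [525.0, 125.0, 243.0], [522.0, 128.0, 238.0], [524.0, 126.0, 228.0], [525.0, 125.0, 219.0], [525.0, 126.0, 211.0], [525.0, 126.0, 203.0], [524.0, 127.0, 196.0], [549.0, 96.0, 157.0], [547.0, 98.0, 150.0], [548.0, 97.0, 140.0]]
306 [[520.0, 125.0, 268.0], [520.0, 125.0, 260.0], [520.0, 124.0, 252.0], [519.0, 125.0, 245.0], [519.0, 126.0, 238.0], [519.0, 126.0, 230.0], [520.0, 124.0, 220.0], [520.0, 125.0, 213.0], [521.0, 123.0, 204.0], [520.0, 124.0, 196.0], [547.0, 91.0, 155.0], [547.0, 90.0, 146.0], [549.0, 89.0, 135.0]]
308 [[521.0, 116.0, 262.0], [518.0, 121.0, 259.0], [519.0, 118.0, 249.0], [520.0, 117.0, 241.0], [520.0, 118.0, 233.0], [520.0, 118.0, 225.0], [519.0, 119.0, 218.0], [519.0, 118.0, 210.0], [548.0, 81.0, 166.0], [547.0, 83.0, 159.0], [544.0, 86.0, 154.0], [544.0, 86.0, 145.0], [548.0, 82.0, 131.0]]
```

View pics/s3c.png

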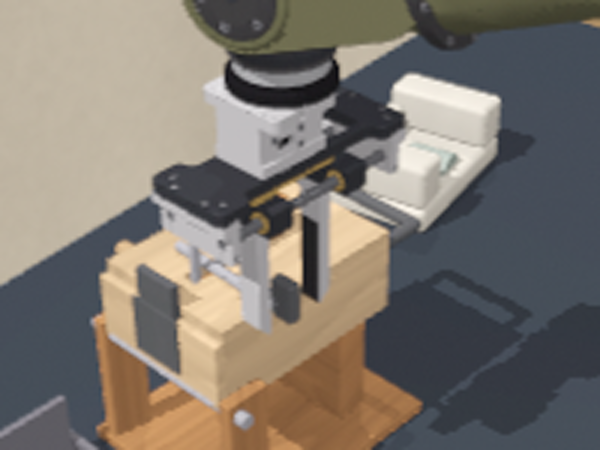

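The fingers now straddle the grip at (287,298) in the crop, with tips at z≈197. Gripping and drawing the pin along its axis.

Emit:
{"name": "servo_tool", "arguments": {"motion": [[[0.0, 0.0, 0, 0, 0, 0, 1], [0.0, 0.0, 0, 0, 0, 0, 1], [0.0, 0.0, 0, 0, 0, 0, 1], [0.0, 0.0, 0, 0, 0, 0, 1], [0.0, 0.0, 0, 0, 0, 0, 1], [0, 0, 0.003, 0, 0, 0, 1], [-0.02, 0.002, 0.003, 0, 0, 0, 1], [-0.04, 0.004, 0.003, 0, 0, 0, 1]]], "newtons": 25}}

```text
clock: 4.1
eef_pos: [510.7, 151.6, 156.8]
eef_rot: [3.142, 0.0, -0.091]
wrist_force: [-0.1, -0.5, -0.4]
finger_gap: 11.9
finger_force: 25.0
```

Emit:
{"name": "servo_tool", "arguments": {"motion": [[[-0.04, 0.004, 0, 0, 0, 0, 1], [-0.08, 0.008, 0, 0, 0, 0, 1], [-0.12, 0.012, 0, 0, 0, 0, 1], [-0.16, 0.016, 0, 0, 0, 0, 1], [-0.2, 0.019, 0, 0, 0, 0, 1], [-0.22, 0.021, 0.05, 0, 0, 0, 1], [-0.22, 0.021, 0.1, 0, 0, 0, 1]]]}}

```text
clock: 4.8
eef_pos: [399.6, 162.2, 207.6]
eef_rot: [3.141, 0.001, -0.09]
wrist_force: [1.8, -0.2, -0.5]
finger_gap: 12.0
finger_force: 25.0
```

Emit:
{"name": "servo_tool", "arguments": {"motion": [[[0.08, -0.67, 0, 0, 0, 0, 1], [0.08, -0.67, 0, 0, 0, 0, 1], [0.08, -0.67, 0, 0, 0, 0, 1], [0.08, -0.67, 0, 0, 0, 0, 1], [0.08, -0.67, 0, 0, 0, 0, 1], [0.08, -0.67, 0, 0, 0, 0, 1], [0.08, -0.67, -0.1, 0, 0, 0, 1], [0.08, -0.67, -0.2, 0, 0, 0, 1], [0.08, -0.67, -0.3, 0, 0, 0, 1], [0.08, -0.67, -0.3, 0, 0, 0, 1]]]}}

```text
clock: 5.8
eef_pos: [438.4, -171.5, 52.8]
eef_rot: [-3.139, 0.007, -0.091]
wrist_force: [-0.1, -0.1, 0.1]
finger_gap: 12.2
finger_force: 25.0
```

Emit:
{"name": "servo_tool", "arguments": {"motion": [[[0, 0, -0.08, 0, 0, 0, 1], [0, 0, -0.13, 0, 0, 0, 1], [0, 0, -0.15, 0, 0, 0, 1], [0, 0, -0.15, 0, 0, 0, 1], [0, 0, -0.15, 0, 0, 0, 1]]]}}

```text
clock: 6.3
eef_pos: [442.7, -173.2, -16.2]
eef_rot: [3.141, -0.002, -0.09]
wrist_force: [-0.3, -0.0, -0.8]
finger_gap: 11.6
finger_force: 25.0
```

```bash
python3 - <<'E'
from h import *
s=manip.read_state();print(s['eef_pos'],s['wrist_force'],s['moment'])
c=shot('top','t2');W=cloud(c);x,y,z=W[...,0],W[...,1],W[...,2]
m=(x>380)&(x<600)&(y>-200)&(y<-140)&(z<40)
d=np.abs(c['frame'].astype(int)-load('top0')['frame']).sum(-1)
for X in range(455,580,15):
    k=m&(abs(x-X)<8)&(d>120); print(X,k.sum(),W[k].mean(0).round(1) if k.sum() else '')
E
```

```text
[ 442.67204385 -173.18564904  -16.15046753] [-3.29965068e-01 -2.85982879e-04 -8.44869520e-01] [ 0.11218041 -0.03365154  0.00209297]
455 0 
470 0 
485 0 
500 13 [ 501.  -177.1   26.6]
515 18 [ 516.2 -178.4   21.6]
530 16 [ 530.7 -179.8   25.7]
545 16 [ 544.3 -181.    22.1]
560 18 [ 559.2 -182.9   19.9]
575 0
```

Emit:
{"name": "servo_tool", "arguments": {"motion": [[[0, 0, -0.015, 0, 0, 0, 1], [0, 0, -0.026, 0, 0, 0, 1], [0, 0, -0.032, 0, 0, 0, 1], [0, 0, -0.032, 0, 0, 0, 1]]]}}

```text
clock: 6.75
eef_pos: [441.6, -172.9, -34.2]
eef_rot: [-3.141, 0.0, -0.091]
wrist_force: [0.4, 0.1, -0.2]
finger_gap: 11.7
finger_force: 25.0
```

Emit:
{"name": "servo_tool", "arguments": {"motion": [[[0, 0, -0.004, 0, 0, 0, 1], [0, 0, -0.006, 0, 0, 0, 1], [0, 0, -0.006, 0, 0, 0, 1]]]}}

```text
clock: 7.05
eef_pos: [442.5, -173.0, -35.3]
eef_rot: [3.141, -0.002, -0.091]
wrist_force: [-8.2, 5.8, 28.4]
finger_gap: 11.6
finger_force: 25.0
```

Emit:
{"name": "servo_tool", "arguments": {"motion": [[[0, 0, 0.004, 0, 0, 0, 0.7], [0, 0, 0.004, 0, 0, 0, 0.7], [0, 0, 0.004, 0, 0, 0, 0.7], [0, 0, 0.1, 0, 0, 0, 0.7], [0, 0, 0.2, 0, 0, 0, 0.7], [0, 0, 0.3, 0, 0, 0.05, 0.7], [0, 0, 0.4, 0, 0, 0.1, 0.7], [0, 0, 0.5, 0, 0, 0.15, 0.5], [0, 0, 0.56, 0, 0, 0.2, 0.5], [0.05, 0.1, 0.56, 0, 0, 0.25, 0.5]]]}}

```text
clock: 8.05
eef_pos: [464.6, -131.3, 247.3]
eef_rot: [3.135, -0.003, 0.66]
wrist_force: [1.5, -0.2, 0.3]
finger_gap: 46.2
finger_force: 0.0
```

```bash
python3 - <<'E'
from h import *
s=manip.read_state();print(s['eef_pos'],s['eef_rot'],s['wrist_force'])
c=shot('top','t3');W=cloud(c);x,y,z=W[...,0],W[...,1],W[...,2]
d=np.abs(c['frame'].astype(int)-load('top0')['frame']).sum(-1)
m=(x>380)&(x<600)&(y>-220)&(y<-120)&(z<60)&(z>4)&(d>100)
for X in range(410,580,10):
    k=m&(abs(x-X)<5); print(X,k.sum(),W[k].mean(0).round(1) if k.sum() else '')
for k,n in [((x>560)&(x<660)&(z>217)&(z<250)&(y>50)&(y<170),'hi')]: 
    n,l,st,ce=cv2.connectedComponentsWithStats(k.astype(np.uint8))
    for i in range(1,n):
        if st[i,4]>5: print(cv2.minAreaRect(W[l==i][:,:2].astype(np.float32)),np.median(W[l==i][:,2]))
E
```

```text
[ 464.57175237 -131.32535256  247.30469942] [ 3.13518185e+00 -3.06242601e-03  6.60019879e-01] [ 1.49222833 -0.16934261  0.3102711 ]
410 0 
420 0 
430 0 
440 0 
450 0 
460 0 
470 0 
480 0 
490 0 
500 0 
510 0 
520 6 [ 520.  -177.7    8.2]
530 6 [ 531.1 -180.2   10.2]
540 9 [ 541.  -181.8   10.7]
550 9 [ 550.6 -182.     9.2]
560 8 [ 559.7 -182.3    9.6]
570 0 
((612.12109375, 86.14588165283203), (50.84361267089844, 18.114543914794922), 84.1348876953125) 225.84478467514214
((616.4525756835938, 140.64080810546875), (27.809070587158203, 5.811583518981934), 87.04837036132812) 228.21769810242768
```

Emit:
{"name": "servo_tool", "arguments": {"motion": [[[0.295, 0.442, 0, 0, 0, 0.26, 0.5], [0.295, 0.442, 0, 0, 0, 0.26, 0.5], [0.295, 0.442, 0, 0, 0, 0.26, 0.5], [0.295, 0.442, 0, 0, 0, 0.26, 0.5], [0.295, 0.442, 0, 0, 0, 0.26, 0.5], [0.295, 0.442, 0, 0, 0, 0.26, 0.5], [0.295, 0.442, 0, 0, 0, 0.26, 0.5], [0.295, 0.442, 0, 0, 0, 0.26, 0.5], [0.295, 0.442, 0, 0, 0, 0.26, 0.5]]]}}

```text
clock: 9.0
eef_pos: [611.2, 91.8, 243.1]
eef_rot: [3.142, 0.0, 1.474]
wrist_force: [-0.6, -1.1, 1.2]
finger_gap: 47.0
finger_force: 0.0
```

Emit:
{"name": "servo_tool", "arguments": {"motion": [[[0.002, -0.003, -0.07, 0, 0, 0, 0.5], [0.002, -0.003, -0.13, 0, 0, 0, 0.5], [0.002, -0.003, -0.168, 0, 0, 0, 0.5], [0.002, -0.003, -0.168, 0, 0, 0, 0.5], [0.002, -0.003, -0.168, 0, 0, 0, 1], [0.002, -0.003, -0.168, 0, 0, 0, 1], [0.002, -0.003, -0.168, 0, 0, 0, 1], [0.002, -0.003, -0.168, 0, 0, 0, 1], [0.002, -0.003, -0.168, 0, 0, 0, 1]]], "newtons": 35}}

```text
clock: 9.9
eef_pos: [612.8, 91.3, 159.9]
eef_rot: [3.14, -0.0, 1.476]
wrist_force: [-0.4, -0.6, 4.0]
finger_gap: 18.2
finger_force: 35.0
```

Emit:
{"name": "servo_tool", "arguments": {"motion": [[[0, 0, 0.03, 0, 0, 0, 1], [0, 0, 0.06, 0, 0, 0, 1], [0, 0, 0.1, 0, 0, 0, 1], [0, 0, 0.14, 0, 0, 0, 1], [0, 0, 0.18, 0, 0, 0, 1], [0, 0, 0.2, 0, 0, 0, 1], [0, 0, 0.2, 0, 0, 0, 1]]]}}

```text
clock: 10.6
eef_pos: [612.8, 91.4, 259.9]
eef_rot: [3.14, -0.0, 1.476]
wrist_force: [0.3, 0.6, -2.7]
finger_gap: 17.4
finger_force: 35.0
```

```bash
python3 - <<'E'
from h import *
s=manip.read_state();print(s['eef_pos'],s['wrist_force'])
c=shot('side','s4');W=cloud(c);x,y,z=W[...,0],W[...,1],W[...,2]
m=(x>520)&(x<700)&(y>0)&(y<220)
print([(a,int((m&(abs(z-a)<3)).sum())) for a in range(100,350,6)])
cv2.imwrite('pics/s4c.png',cv2.resize(c['frame'][150:320,200:400,::-1],None,fx=3,fy=3,interpolation=cv2.INTER_CUBIC))
E
```

```text
[612.81171513  91.38244317 259.92237639] [ 0.25033996  0.58206699 -2.74382723]
[(100, 56), (106, 41), (112, 43), (118, 129), (124, 396), (130, 295), (136, 298), (142, 318), (148, 578), (154, 292), (160, 296), (166, 315), (172, 361), (178, 816), (184, 189), (190, 50), (196, 49), (202, 41), (208, 75), (214, 24), (220, 12), (226, 32), (232, 1), (238, 0), (244, 0), (250, 0), (256, 0), (262, 0), (268, 0), (274, 0), (280, 126), (286, 449), (292, 1816), (298, 38), (304, 36), (310, 46), (316, 56), (322, 81), (328, 59), (334, 47), (340, 43), (346, 52)]
```

View pics/s4c.png

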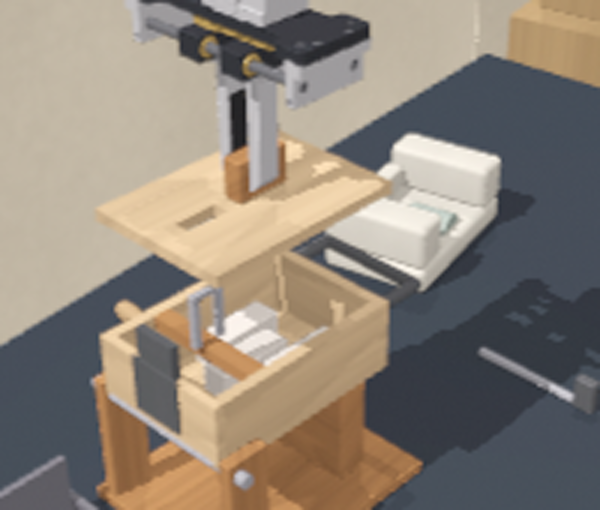

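The crop shows the lid raised clear of the staple at (205,310), the three posts in the box, and the pin lying on the bench at (560,385). Carrying the lid to the clear area.

Emit:
{"name": "servo_tool", "arguments": {"motion": [[[-0.206, -0.81, 0, 0, 0, 0, 1], [-0.206, -0.81, 0, 0, 0, 0, 1], [-0.206, -0.81, 0, 0, 0, 0, 1], [-0.206, -0.81, 0, 0, 0, 0, 1], [-0.206, -0.81, 0, 0, 0, 0, 1], [-0.206, -0.81, 0, 0, 0, 0, 1], [-0.206, -0.81, 0, 0, 0, 0, 1], [-0.206, -0.81, 0, 0, 0, 0, 1], [-0.206, -0.81, 0, 0, 0, 0, 1], [-0.206, -0.81, -0.05, 0, 0, 0, 1]]]}}

```text
clock: 11.65
eef_pos: [509.2, -316.4, 235.0]
eef_rot: [3.139, 0.002, 1.473]
wrist_force: [0.0, 0.1, -3.3]
finger_gap: 17.6
finger_force: 35.0
```

Emit:
{"name": "servo_tool", "arguments": {"motion": [[[0, 0, -0.1, 0, 0, 0, 1], [0, 0, -0.2, 0, 0, 0, 1], [0, 0, -0.3, 0, 0, 0, 1], [0, 0, -0.4, 0, 0, 0, 1], [0, 0, -0.44, 0, 0, 0, 1], [0, 0, -0.47, 0, 0, 0, 1], [0, 0, -0.47, 0, 0, 0, 1]]]}}

```text
clock: 12.35
eef_pos: [508.7, -312.7, -3.0]
eef_rot: [-3.139, -0.002, 1.477]
wrist_force: [-0.1, -0.4, -3.5]
finger_gap: 18.1
finger_force: 35.0
```

Emit:
{"name": "servo_tool", "arguments": {"motion": [[[0, 0, -0.018, 0, 0, 0, 1], [0, 0, -0.03, 0, 0, 0, 1], [0, 0, -0.034, 0, 0, 0, 1], [0, 0, -0.034, 0, 0, 0, 1]]]}}

```text
clock: 12.75
eef_pos: [509.6, -313.7, -17.8]
eef_rot: [3.141, 0.0, 1.476]
wrist_force: [-0.2, 0.7, -1.5]
finger_gap: 17.8
finger_force: 35.0
```

Emit:
{"name": "servo_tool", "arguments": {"motion": [[[0, 0, -0.005, 0, 0, 0, 1], [0, 0, -0.008, 0, 0, 0, 1], [0, 0, -0.008, 0, 0, 0, 1]]]}}

```text
clock: 13.05
eef_pos: [509.9, -314.0, -20.1]
eef_rot: [3.141, 0.001, 1.476]
wrist_force: [-5.8, 4.1, 14.1]
finger_gap: 17.9
finger_force: 35.0
```

Emit:
{"name": "servo_tool", "arguments": {"motion": [[[0, 0, 0.003, 0, 0, 0, 0.6], [0, 0, 0.003, 0, 0, 0, 0.6], [0, 0, 0.003, 0, 0, 0, 0.6], [0, 0, 0.1, 0, 0, 0, 0.6], [0, 0, 0.2, 0, 0, 0, 0.6], [0, 0, 0.3, 0, 0, 0, 1], [0, 0, 0.4, 0, 0, 0, 1], [0.05, 0.1, 0.48, 0, 0, 0, 1], [0.1, 0.2, 0.52, 0, 0, 0, 1], [0.15, 0.3, 0.52, 0, 0, 0, 1]]]}}

```text
clock: 14.05
eef_pos: [571.3, -191.2, 236.5]
eef_rot: [3.138, 0.001, 1.475]
wrist_force: [0.5, 0.1, -0.5]
finger_gap: 1.9
finger_force: 0.0
```

```bash
python3 - <<'E'
from h import *
c=shot('top','t4');W=cloud(c);x,y,z=W[...,0],W[...,1],W[...,2]
m=(x>400)&(x<660)&(y<-150)&(y>-420)&(z>6)
print('lid',cv2.minAreaRect(W[m&(z<14)&(y<-200)][:,:2].astype(np.float32)), 'handle',cv2.minAreaRect(W[m&(z>38)&(z<50)][:,:2].astype(np.float32)))
for t,cc in (('top',c),('side',shot('side','s5'))):
    W=cloud(cc);x,y,z=W[...,0],W[...,1],W[...,2];g=cc['frame'].astype(int)
    dark=(g.max(-1)<110)
    k=(x>580)&(x<660)&(y>165)&(y<205)&(z>186)&(z<220)
    if k.sum(): print(t,'tab',k.sum(),np.median(W[k],0).round(1),np.percentile(W[k],[5,95],axis=0).round(1).tolist())
print(manip.read_state()['eef_pos'])
E
```

```text
lid ((529.7830810546875, -310.6224365234375), (259.27166748046875, 218.81805419921875), 0.28985172510147095) handle ((509.7680358886719, -318.36285400390625), (47.670536041259766, 12.671270370483398), 82.42281341552734)
top tab 66 [620.7 187.9 208.9] [[602.4, 184.6, 188.1], [639.3, 194.9, 213.6]]
side tab 162 [618.  192.  201.7] [[602.0, 186.7, 188.2], [640.4, 194.9, 211.1]]
[ 572.56052019 -187.49357644  235.04439703]
```

Emit:
{"name": "servo_tool", "arguments": {"motion": [[[0.092, 0.705, 0.02, 0, 0, 0, 1], [0.092, 0.705, 0.02, 0, 0, 0, 1], [0.092, 0.705, 0.02, 0, 0, 0, 1], [0.092, 0.705, 0.02, 0, 0, 0, 1], [0.092, 0.705, 0.02, 0, 0, 0, 1], [0.092, 0.705, 0.02, 0, 0, 0, 1], [0.092, 0.705, 0.02, 0, 0, 0, 1], [0.092, 0.705, 0.02, 0, 0, 0, 1], [0.092, 0.705, 0.02, 0, 0, 0, 1], [0.092, 0.705, 0.02, 0, 0, 0, 1]]]}}

```text
clock: 15.15
eef_pos: [616.4, 159.1, 243.5]
eef_rot: [-3.141, 0.0, 1.475]
wrist_force: [-0.5, -0.1, -0.2]
finger_gap: 0.7
finger_force: 0.0
```

Emit:
{"name": "servo_tool", "arguments": {"motion": [[[0.004, 0.01, -0.07, 0, 0, 0, 1], [0.004, 0.01, -0.14, 0, 0, 0, 1], [0.004, 0.01, -0.184, 0, 0, 0, 1], [0.004, 0.01, -0.184, 0, 0, 0, 1], [0.004, 0.01, -0.184, 0, 0, 0, 1]]]}}

```text
clock: 15.65
eef_pos: [617.9, 164.6, 150.6]
eef_rot: [-3.139, -0.001, 1.475]
wrist_force: [0.4, 7.7, -5.4]
finger_gap: 0.7
finger_force: 3.6
```

Emit:
{"name": "servo_tool", "arguments": {"motion": [[[0, 0.0, 0, 0, 0, 0, 1], [0, 0, 0, 0, 0, 0, 1]]]}}

```text
clock: 15.85
eef_pos: [618.0, 164.6, 151.0]
eef_rot: [-3.14, -0.001, 1.475]
wrist_force: [-0.1, 7.4, -5.9]
finger_gap: 0.3
finger_force: 3.6
```

```bash
python3 - <<'E'
from h import *
c=shot('side','s6')
cv2.imwrite('pics/s6c.png',cv2.resize(c['frame'][170:330,210:370,::-1],None,fx=3.5,fy=3.5,interpolation=cv2.INTER_CUBIC))
s=manip.read_state();print(s['eef_pos'],s['wrist_force'])
E
```

```text
[618.0261153  164.63810478 151.0172497 ] [ 1.15901515  7.41775434 -5.19285926]
```

View pics/s6c.png

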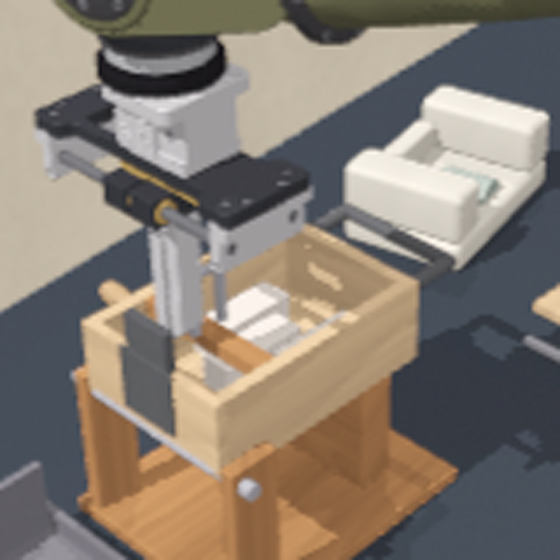

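The crop shows the closed fingers between the staple at (218,290) and the gate tab at (150,340). The small steady force suggests the finger's back is brushing the staple, and moving +y relieves that. Pushing the gate down along its arc.

Emit:
{"name": "servo_tool", "arguments": {"motion": [[[0, 0.02, 0, 0, 0, 0, 1], [0.002, 0.056, -0.002, 0, 0, 0, 1], [0.004, 0.09, -0.014, 0, 0, 0, 1], [0.006, 0.122, -0.036, 0, 0, 0, 1], [0.008, 0.144, -0.062, 0, 0, 0, 1], [0.01, 0.157, -0.084, 0, 0, 0, 1], [0.011, 0.163, -0.108, 0, 0, 0, 1], [0.011, 0.163, -0.108, 0, 0, 0, 1]]]}}

```text
clock: 16.7
eef_pos: [622.9, 247.2, 95.3]
eef_rot: [-3.139, 0.001, 1.477]
wrist_force: [-0.3, 0.4, -0.2]
finger_gap: 0.4
finger_force: 0.0
```

```bash
cat > gate.py <<'E'
from h import *
import sys
for n in ('top','side'):
    cc=shot(n,sys.argv[1]+n[0]); W=cloud(cc);x,y,z=W[...,0],W[...,1],W[...,2]
    k=(x>560)&(x<680)&(y>175)&(y<290)&(z>70)&(z<135)
    for Y in range(180,290,10):
        j=k&(abs(y-Y)<5)
        if j.sum()>3: print(n,Y,j.sum(),W[j][:,2].mean().round(1),x[j].min().round(),x[j].max().round())
s=manip.read_state();print(s['eef_pos'],s['wrist_force'],s['clock'])
E
python3 gate.py g1
```

```text
top 180 117 124.7 569.0 678.0
top 190 141 125.1 569.0 678.0
top 200 123 126.0 560.0 679.0
top 210 137 127.0 563.0 678.0
top 220 95 128.4 586.0 678.0
top 230 49 130.3 619.0 680.0
side 180 72 123.6 576.0 646.0
side 190 117 124.6 561.0 645.0
side 200 105 124.9 560.0 654.0
side 210 95 126.2 560.0 645.0
side 220 97 127.5 560.0 679.0
side 230 91 128.9 560.0 679.0
side 240 128 129.5 560.0 678.0
side 250 80 129.4 560.0 650.0
side 260 48 132.6 607.0 650.0
side 270 48 131.8 610.0 650.0
[623.80220689 246.76864894  97.515504  ] [0.73609231 0.19481656 0.54173199] 16.8
```

Emit:
{"name": "servo_tool", "arguments": {"motion": [[[0, 0, -0.01, 0, 0, 0, 1], [0, 0, -0.018, 0, 0, 0, 1], [0, 0, -0.022, 0, 0, 0, 1], [0, 0, -0.022, 0, 0, 0, 1]]]}}

```text
clock: 17.2
eef_pos: [623.8, 246.9, 86.5]
eef_rot: [-3.141, 0.0, 1.476]
wrist_force: [0.0, 0.2, -0.6]
finger_gap: 0.3
finger_force: 0.0
```

```bash
python3 gate.py g2|grep -v top
```

```text
side 180 63 123.3 576.0 634.0
side 190 111 124.5 561.0 637.0
side 200 91 123.5 560.0 637.0
side 210 107 123.8 561.0 645.0
side 220 103 124.0 560.0 680.0
side 230 105 124.2 560.0 680.0
side 240 121 123.7 560.0 679.0
side 250 81 123.3 561.0 648.0
side 260 72 126.3 608.0 648.0
side 270 76 124.2 608.0 649.0
[623.78226325 246.93659943  86.76920243] [-0.24428639  0.21411775 -0.54022006] 17.3
```

Emit:
{"name": "servo_tool", "arguments": {"motion": [[[0, 0, -0.004, 0, 0, 0, 1], [0, 0, -0.007, 0, 0, 0, 1], [0, 0, -0.007, 0, 0, 0, 1]]]}}

```text
clock: 17.6
eef_pos: [624.0, 247.0, 83.7]
eef_rot: [3.141, -0.0, 1.476]
wrist_force: [-1.1, -0.8, 4.7]
finger_gap: -0.0
finger_force: 2.2
```

Emit:
{"name": "servo_tool", "arguments": {"motion": [[[0, 0, 0.1, 0, 0, 0, 1], [0, 0, 0.2, 0, 0, 0, 1], [0, 0, 0.3, 0, 0, 0, 0.62], [0, 0, 0.36, 0, 0, -0.05, 0.62], [-0.049, -0.58, 0.36, 0, 0, -0.5, 0.62], [-0.049, -0.58, 0.36, 0, 0, -0.5, 0.62], [-0.049, -0.58, 0.36, 0, 0, -0.5, 0.62], [-0.049, -0.58, 0.36, 0, 0, -0.5, 0.62], [-0.049, -0.58, 0.36, 0, 0, -0.5, 0.62], [-0.049, -0.58, 0.36, 0, 0, -0.5, 0.62]]]}}

```text
clock: 18.6
eef_pos: [598.8, -45.4, 263.3]
eef_rot: [3.141, -0.0, 0.419]
wrist_force: [1.2, 0.2, -0.5]
finger_gap: 36.1
finger_force: 0.0
```

```bash
python3 - <<'E'
from h import *
c=shot('side','s7');W=cloud(c);x,y,z=W[...,0],W[...,1],W[...,2]
k=(x>540)&(x<660)&(z>155)&(z<176)&(y<-25)&(y>-70)
for X in range(550,660,15):
    j=k&(abs(x-X)<7)
    if j.sum(): print(X,j.sum(),np.median(W[j],0).round(1),y[j].min().round(),y[j].max().round())
k=(x>540)&(x<690)&(z>135)&(z<156)&(y>0)&(y<170);print('posts px',(k&(c['frame'].min(-1)>170)).sum())
s=manip.read_state();print(s['eef_pos'],s['eef_rot'])
E
```

```text
550 27 [546.4 -33.7 170. ] -45.0 -26.0
565 25 [566.3 -36.4 168.8] -43.0 -32.0
580 21 [580.7 -37.7 168.8] -45.0 -33.0
595 19 [595.1 -40.1 169.2] -45.0 -36.0
610 22 [610.  -40.1 168.2] -48.0 -37.0
625 17 [624.3 -42.2 169.4] -50.0 -40.0
640 29 [642.  -41.6 168.5] -50.0 -25.0
655 12 [649.  -30.6 170.5] -46.0 -26.0
posts px 328
[598.41176291 -50.38295269 263.17919384] [3.14034039e+00 7.86274186e-04 4.06030871e-01]
```

Emit:
{"name": "servo_tool", "arguments": {"motion": [[[0, 0, 0, 0, 0, -0.155, 0.62], [0, 0, 0, 0, 0, -0.155, 0.62], [0, 0, 0, 0, 0, -0.155, 0.62], [0, 0, 0, 0, 0, -0.155, 0.62], [0, 0, 0, 0, 0, -0.155, 0.62], [0, 0, 0, 0, 0, -0.155, 0.62], [0, 0, 0, 0, 0, -0.155, 0.62], [0, 0, 0, 0, 0, -0.155, 0.62]]]}}

```text
clock: 19.45
eef_pos: [599.4, -42.9, 263.2]
eef_rot: [3.142, 0.0, -0.06]
wrist_force: [-0.4, 0.3, 0.5]
finger_gap: 35.5
finger_force: 0.0
```

Emit:
{"name": "servo_tool", "arguments": {"motion": [[[0, 0.001, -0.08, 0, 0, -0.01, 0.62], [0, 0.001, -0.16, 0, 0, -0.01, 0.62], [0, 0.001, -0.24, 0, 0, -0.01, 0.62], [0, 0.001, -0.3, 0, 0, -0.01, 0.62], [0, 0.001, -0.316, 0, 0, -0.01, 0.62], [0, 0.001, -0.316, 0, 0, -0.01, 1], [0, 0.001, -0.316, 0, 0, -0.01, 1], [0, 0.001, -0.316, 0, 0, -0.01, 1], [0, 0.001, -0.316, 0, 0, -0.01, 1], [0, 0.001, -0.316, 0, 0, -0.01, 1]]], "newtons": 25}}

```text
clock: 20.45
eef_pos: [600.1, -44.1, 107.1]
eef_rot: [3.139, -0.003, -0.093]
wrist_force: [-1.0, -9.4, 3.8]
finger_gap: 11.4
finger_force: 25.0
```

Emit:
{"name": "servo_tool", "arguments": {"motion": [[[0.001, 0.005, 0.022, 0, 0, 0, 1], [0.001, 0.012, 0.045, 0, 0, 0, 1], [0.002, 0.02, 0.067, 0, 0, 0, 1], [0.003, 0.029, 0.089, 0, 0, 0, 1], [0.005, 0.05, 0.131, 0, 0, 0, 1], [0.007, 0.075, 0.171, 0, 0, 0, 1], [0.009, 0.104, 0.208, 0, 0, 0, 1], [0.009, 0.104, 0.208, 0, 0, 0, 1]]]}}

```text
clock: 21.25
eef_pos: [605.4, 8.2, 214.5]
eef_rot: [3.138, -0.008, -0.092]
wrist_force: [-0.2, -19.0, 10.7]
finger_gap: 11.0
finger_force: 25.0
```

Emit:
{"name": "servo_tool", "arguments": {"motion": [[[0, -0.005, 0.004, 0, 0, 0, 1], [0.002, 0.01, 0.022, 0, 0, 0, 1], [0.002, 0.026, 0.038, 0, 0, 0, 1], [0.005, 0.062, 0.069, 0, 0, 0, 1], [0.007, 0.081, 0.083, 0, 0, 0, 1], [0.009, 0.101, 0.096, 0, 0, 0, 1], [0.009, 0.101, 0.096, 0, 0, 0, 1]]]}}

```text
clock: 21.95
eef_pos: [610.1, 59.9, 260.5]
eef_rot: [3.141, -0.007, -0.092]
wrist_force: [7.3, -7.1, 6.8]
finger_gap: 11.2
finger_force: 25.0
```

```bash
cat > chk.py <<'E'
from h import *
import sys
c=shot('side',sys.argv[1]);W=cloud(c);x,y,z=W[...,0],W[...,1],W[...,2];g=c['frame']
print('tray white',((x>510)&(x<720)&(y>205)&(y<440)&(z>-5)&(z<90)&(g.min(-1)>165)).sum())
s=manip.read_state();print(s['clock'],s['eef_pos'],s['wrist_force'],s['finger_gap'])
E
python3 chk.py s8
```

```text
tray white 447
22.0 [609.95330125  59.41479634 260.1281234 ] [ 8.09986085 -6.068403    4.7095871 ] 11.249576589131694
```

Emit:
{"name": "servo_tool", "arguments": {"motion": [[[0.001, 0.02, 0.012, 0, 0, 0, 1], [0.003, 0.039, 0.024, 0, 0, 0, 1], [0.004, 0.058, 0.034, 0, 0, 0, 1], [0.004, 0.058, 0.034, 0, 0, 0, 1], [0.004, 0.058, 0.034, 0, 0, 0, 1], [0.004, 0.058, 0.034, 0, 0, 0, 1], [0.004, 0.058, 0.034, 0, 0, 0, 1], [0.004, 0.058, 0.034, 0, 0, 0, 1]]]}}

```text
clock: 22.8
eef_pos: [611.7, 88.2, 276.3]
eef_rot: [3.141, -0.006, -0.093]
wrist_force: [9.1, -3.5, 2.4]
finger_gap: 11.3
finger_force: 25.0
```

```bash
python3 chk.py s9; python3 - <<'E'
from h import *
c=shot('top','t9')
a=cv2.resize(c['frame'][170:280,150:350,::-1],None,fx=3,fy=3,interpolation=cv2.INTER_CUBIC)
s=load('s9')['frame'][200:420,130:370,::-1]; s=cv2.resize(s,(270,248))
o=np.zeros((580,600,3),np.uint8);o[:330]=a;o[330:578,:270]=s;cv2.imwrite('pics/v9.png',o)
E
```

```text
tray white 1215
22.85 [611.70517751  88.2306539  276.21489935] [ 8.73429189 -3.83005652  1.74894926] 11.742257154315633
```

View pics/v9.png

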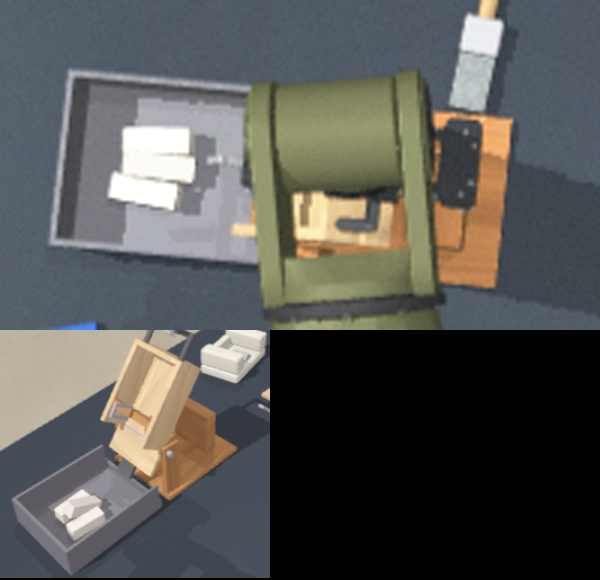

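The picture shows the box tipped and empty, with all three posts in the tray at about (155,165) in the top crop. Lowering back along the arc.

Emit:
{"name": "servo_tool", "arguments": {"motion": [[[-0.003, -0.03, -0.016, 0, 0, 0, 1], [-0.006, -0.062, -0.033, 0, 0, 0, 1], [-0.009, -0.101, -0.06, 0, 0, 0, 1], [-0.012, -0.137, -0.09, 0, 0, 0, 1], [-0.015, -0.169, -0.125, 0, 0, 0, 1], [-0.018, -0.198, -0.162, 0, 0, 0, 1], [-0.02, -0.223, -0.202, 0, 0, 0, 1], [-0.022, -0.243, -0.245, 0, 0, 0, 1], [-0.024, -0.26, -0.29, 0, 0, 0, 1], [-0.024, -0.268, -0.318, 0, 0, 0, 1]]]}}

```text
clock: 23.9
eef_pos: [598.2, -44.0, 114.4]
eef_rot: [-3.139, 0.0, -0.092]
wrist_force: [-2.3, 32.0, 39.7]
finger_gap: 11.1
finger_force: 25.0
```

Emit:
{"name": "servo_tool", "arguments": {"motion": [[[0, 0.004, 0.01, 0, 0, 0, 1], [0, 0.004, 0.01, 0, 0, 0, 1]]]}}

```text
clock: 24.1
eef_pos: [598.4, -42.2, 120.8]
eef_rot: [-3.141, 0.0, -0.092]
wrist_force: [0.0, 4.6, -4.7]
finger_gap: 11.2
finger_force: 25.0
```

```bash
cat > bar.py <<'E'
from h import *
import sys
c=shot('side',sys.argv[1]);W=cloud(c);x,y,z=W[...,0],W[...,1],W[...,2]
k=(x>540)&(x<660)&(z>140)&(z<215)&(y<-30)&(y>-70)
for X in (553,563,635,645):
    j=k&(abs(x-X)<6)
    if j.sum(): print(X,j.sum(),np.median(W[j],0).round(1))
k=(x>550)&(x<690)&(z>170)&(z<215)&(y>10)&(y<170)
r=W[k];
for Y in range(20,170,25): j=abs(r[:,1]-Y)<12; print('rim',Y,j.sum(),np.percentile(r[j][:,2],[50,90]).round(1) if j.sum() else '')
s=manip.read_state();print(s['eef_pos'],s['wrist_force'])
E
python3 bar.py s10
```

```text
553 13 [554.  -34.1 178.4]
563 18 [563.1 -34.1 177.1]
635 15 [633.9 -41.2 176.4]
645 26 [645.9 -39.8 176.9]
rim 20 281 [182.  186.5]
rim 45 61 [183.2 185.1]
rim 70 61 [182.6 185.1]
rim 95 46 [182.8 184.2]
rim 120 111 [181.2 192.5]
rim 145 421 [180.9 184.2]
[598.37171067 -42.22872391 120.71701037] [ 1.10915993  5.56105302 -6.55524392]
```

Emit:
{"name": "servo_tool", "arguments": {"motion": [[[0, 0, -0.005, 0, 0, 0, 1], [0, 0, -0.01, 0, 0, 0, 1], [0, 0, -0.012, 0, 0, 0, 1], [0, 0, -0.012, 0, 0, 0, 0.6], [0, 0, -0.012, 0, 0, 0, 0.6], [0, 0, -0.012, 0, 0, 0, 0.6]]]}}

```text
clock: 24.75
eef_pos: [598.7, -42.9, 114.7]
eef_rot: [-3.141, -0.001, -0.092]
wrist_force: [0.3, 0.3, 0.1]
finger_gap: 32.1
finger_force: 0.0
```

Emit:
{"name": "servo_tool", "arguments": {"motion": [[[0, 0, 0.05, 0, 0, 0, 0.6], [0, 0, 0.15, 0, 0, 0, 0.6], [0, 0, 0.25, 0, 0, 0, 0.6], [0, 0, 0.35, 0, 0, 0, 0.6], [-0.1, -0.1, 0.4, 0, 0, 0, 0.6], [-0.2, -0.2, 0.4, 0, 0, 0, 0.6], [-0.3, -0.3, 0.4, 0, 0, 0, 0.6], [-0.3, -0.3, 0.4, 0, 0, 0, 0.6], [-0.3, -0.3, 0.4, 0, 0, 0, 0.6], [-0.3, -0.3, 0.4, 0, 0, 0, 0.6]]]}}

```text
clock: 25.75
eef_pos: [447.7, -194.0, 315.1]
eef_rot: [3.141, -0.002, -0.095]
wrist_force: [-0.1, -0.6, -0.4]
finger_gap: 37.5
finger_force: 0.0
```

```bash
python3 bar.py s11; python3 gate.py g11; python3 chk.py s12; python3 - <<'E'
from h import *
c=shot('top','t12');W=cloud(c);x,y,z=W[...,0],W[...,1],W[...,2];g=c['frame']
k=((x>510)&(x<720)&(y>190)&(y<430)&(z<90)&(g.min(-1)>200)).astype(np.uint8)
n,l,st,ce=cv2.connectedComponentsWithStats(k)
print([(st[i,4],W[l==i].mean(0).round(),W[l==i].min(0).round(),W[l==i].max(0).round()) for i in range(1,n) if st[i,4]>20])
d=np.abs(g.astype(int)-load('top0')['frame']).sum(-1)
for nm,(x0,x1,y0,y1) in dict(mug=(455,505,255,290),mould=(378,450,168,218),brush=(300,322,148,205)).items(): print(nm,np.median(d[y0:y1,x0:x1]))
j=(x>430)&(x<600)&(y<-205)&(y>-412)&(z>5)&(z<60)
print('lid z',np.percentile(z[j],[5,50,95]).round(1))
E
```

```text
553 15 [550.9 -35.7 170.5]
563 19 [562.8 -36.4 168.5]
635 15 [635.9 -44.2 168.6]
645 28 [645.6 -41.7 169.1]
rim 20 198 [178.3 181. ]
rim 45 51 [179.1 181.2]
rim 70 48 [179.2 180.7]
rim 95 35 [179.8 181.5]
rim 120 135 [180.4 202.9]
rim 145 389 [179.6 182.8]
[ 448.53410021 -193.05791056  314.70087887] [-0.47315106  0.52071202  0.67402255]
top 180 115 124.5 569.0 678.0
top 190 138 124.4 569.0 679.0
top 200 126 123.7 560.0 678.0
top 210 138 124.4 560.0 680.0
top 220 138 123.6 560.0 679.0
top 230 134 123.8 560.0 679.0
top 240 118 123.3 563.0 678.0
top 250 53 123.5 563.0 646.0
top 260 46 123.3 610.0 649.0
top 270 35 124.1 610.0 649.0
side 180 121 124.4 574.0 679.0
side 190 157 123.9 561.0 680.0
side 200 155 122.9 560.0 679.0
side 210 152 122.9 561.0 678.0
side 220 161 122.8 560.0 680.0
side 230 168 122.7 560.0 679.0
side 240 170 122.0 560.0 679.0
side 250 98 121.3 562.0 649.0
side 260 70 122.3 608.0 648.0
side 270 72 120.8 607.0 650.0
[ 449.19880646 -192.17789644  314.1569595 ] [ 0.58158386  0.30957726 -0.22705211] 25.9
tray white 828
25.95 [ 449.25429993 -192.03089476  314.01620361] [-0.18270426  0.19602681  0.03267997] 37.59214632374938
[(np.int32(569), array([640., 350.,  36.]), array([595., 308.,  -2.]), array([683., 406.,  68.]))]
mug 14.0
mould 8.0
brush 14.0
lid z [ 5.8 10.9 39.7]
```

The box is level, the gate is flat, the posts are in the tray, the lid and pin lie on the bench and the bystanders haven't moved.

```bash
python3 -c "
from cell import manip
print(manip.sign_off())"
```

```text
the job is handed in; nothing more can be done
None
```

The job is handed in after about 26 s on the robot clock: pin and lid are on the bench, all three posts are in the tray, the box is level with its gate open, and the mug, brush and mould are untouched. One near-limit moment came while lowering the box, when the wrist force briefly reached about 51 N and I backed off (limits: 40 N for arm or gripper-body contact, 120 N at the wrist).

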